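Spin the coil holders clean

ROBOT

A 6-joint arm with a two-finger parallel gripper is mounted at the origin on a cart in front of the work surface, level with it; the furniture and walls round the work are solid. World frame = base frame: x ahead of the robot, y to its left, z up, the work surface at z = 0. Lengths are in m, angles in rad, forces in N, time in s.
With the tool pointing down it reaches from about 0.35 to 0.975 m from the base axis. Payload 7.1 kg.
Tool frame: the origin (TCP) lies on the centre line of the jaws, within the pads' length; the fingertips stand arm.finger_overhang ahead of it and the grasp point (between the pads) lies 5 mm behind it (arm.finger_overhang is the distance from the TCP to the fingertips, in m); z points along the fingers, y is the line along which they close (so a half turn about z gives the same grasp; the last joint's range is limited). The gripper opens to 88 mm and grips with 3 to 60 N. Pads are 20 mm wide; open, the fingers measure 115 mm over their backs; the gripper's body (75 mm by 178 mm) begins 61 mm behind the grasp point.
Start: joints at [1.293, 0.423, 1.63, -0, 1.089, -0.019], TCP at [0.16, 0.604, 0.237] pointing down, gripper open.
Joint ranges: [-3, 3], [-0.9, 2.11], [0.09, 2.58], [-1.31, 4.45], [0.11, 2.69], [-2.54, 2.54]. Speed limits (rad/s): [2.39, 2.39, 3.01, 3.14, 3.14, 3.14].

INTERFACE

Orientations are given as a rotation vector (axis times angle).
In Python, from cell import arm, grab_frame, close_job gives the robot as it stands. The module is installed in compiled form; this text tells all that it offers.
- The arm moves only by the tool arm_command, never from a script. Its argument "series" is a list of rows, each a list of 7 numbers: the shift along the tool's x, y, z in cm, then the turn, a rotation vector about the tool's x, y, z in degrees, then the closure, from 0 (fully open) to 1 (shut). A call has 1 to 10 rows; each row shifts and turns the commanded pose from where the row before left it, along the tool's axes as they then stand; what a row does not reach is not made up. A row lasts 1/10 s, in which the tool goes at most 50 mm and 8.59 degrees, less where a joint would pass 70% of its speed; a pose out of reach is approached as far as the arm can. A call with a gripper value outside its range is refused whole. The fingers move at their own pace and stop on an object; "grip_force" is the grip in N (left out, the last holds). Time passes only in rows, so rows that do not move let the fingers close. It gives the time, the measured TCP pose, the force, the opening and the grip force at its end, in the units of the state.
- arm.state(): the state, without advancing time (a new reading comes with each control period).
- grab_frame(name): name is "scene" or "top" or "wrist"; returns a dict with "color" (400x640x3 uint8, blue, green, red), "fx", "fy", "cx", "cy" (pixels), "rvec" (rotation vector, rad) and "tvec" (3), from world to camera coordinates, as OpenCV has them; the wrist camera has in their place "hand_eye" (4x4, takes a point from camera to tool coordinates, whose origin is the TCP and whose axes are the flange's). Camera axes: x right, y down, z forward; pixel columns grow to the right and rows downward; lengths in m; the calibration is good to about 2 mm. A picture is of the moment at which its call begins: read the wrist's pose just before it. There is no depth.
- close_job(): hands the job in; it is judged then, once.
The state is a dict: "time_s": time; "joint_positions": joint angles; "dq": joint speeds; "joint_efforts": joint torques, N m; "ee_pos": TCP position; "orientation": TCP orientation; "force": force on the tool from outside, world axes, zero at the start; "ft_torque": the same for the moment, N m; "width": opening from 0.0 (shut) to 1.0 (fully open); "grasp_force": force on a finger pad.
Only numpy, scipy, OpenCV 4.12 (cv2) and the standard library are available. Lean on these libraries where they do the work, as an engineer would, in place of code of your own. Each camera call takes 0.05 s, during which the arm holds its last target. There are 200 camera calls.

TASK

Lift the lid off the bench spinner by its knob and lay it knob up on the bench, then put every loose coil holder that lies on the bench before the spinner into the drum and set the lid back so that it sits flush in the drum's mouth. Only then wind the crank wheel anticlockwise (seen from above) through its full turn until it meets its stop, and let go. Leave the red tape measure and the solder reel where they lie.

Things in the scene. Friction and masses are not known exactly. Their poses are not given: they have to be found in the camera images.
- lid: Loose aluminium lid, 162 mm across, 0.22 kg, at first on the drum. Origin: centre of its underside, z up through the knob. Plug below: 142 mm across, 8 mm deep, drops into the drum's mouth (150 mm); flange on it 6 mm thick, rests on the rim. Black round knob 32 mm across, 31 to 50 mm above the origin: grip at 40 mm. Seated: origin 8 mm below the mouth. Lying on the bench knob up: origin at z = 0.
- drum_mouth (a point): Centre of the drum's mouth, level with the rim, 98 mm above the bench. The drum: upright slotted aluminium cup, 158 mm outside, 150 mm inside, 78 mm deep; turns on its upright axis, driven turn for turn by the crank wheel through a hidden belt. Grey base plate (172 x 355 mm) fixed to the bench; this frame is fixed to it, y pointing from wheel to drum.
- drum_floor (a point): Centre of the drum's inner floor, 78 mm below the mouth. Holders may lie anyhow in the drum, one on another too, and may be dropped in from a few centimetres; they must be wholly below the lid's plug, 70 mm above the floor.
- wheel_hub (a point): Point on the upright axis of the crank wheel, at the height of the middle of its grip (122 mm above the bench), 190 mm from the drum's axis. The wheel is a disc of 133 mm, its top 86 mm above the bench, on a pedestal beside the drum.
- crank_grip (a point): Middle of the wheel's upright black grip: a round sleeve 23 mm thick and 54 mm tall (89 to 143 mm above the bench), 52 mm from the wheel's axis. The sleeve spins freely on its pin, so a hand may hold it without turning as it is led round.
- wheel (a joint): Angle of the crank wheel, rad, growing anticlockwise seen from above; 0 at its home stop, 7.2 at its end stop (a little over one full turn). It starts 0.05 to 0.5 from home. Light to turn (about 0.1 N m), stays where it is left.
- coil_1: Loose coil holder: a bare spring coil of grey wire lying on its side, 83 mm long (x axis), 31 mm wide (y) and high, 35 g; origin under its middle, z up as it lies. Take it across the coil (y). Solid: its firm part runs from x = -29 to +37 mm, 24 mm wide, 28 mm high. May be absent.
- coil_2: Loose coil holder: a bare spring coil of grey wire lying on its side, 83 mm long (x axis), 31 mm wide (y) and high, 35 g; origin under its middle, z up as it lies. Take it across the coil (y). Solid: its firm part runs from x = -29 to +37 mm, 24 mm wide, 28 mm high. May be absent.
- coil_3: Loose coil holder: a bare spring coil of grey wire lying on its side, 83 mm long (x axis), 31 mm wide (y) and high, 35 g; origin under its middle, z up as it lies. Take it across the coil (y). Solid: its firm part runs from x = -29 to +37 mm, 24 mm wide, 28 mm high. May be absent.
- coil_4: Loose coil holder: a bare spring coil of grey wire lying on its side, 83 mm long (x axis), 31 mm wide (y) and high, 35 g; origin under its middle, z up as it lies. Take it across the coil (y). Solid: its firm part runs from x = -29 to +37 mm, 24 mm wide, 28 mm high. May be absent.
- tape: Red and black tape measure, 62 x 88 x 31 mm, left of the work: leave alone. Origin under its middle.
- reel: Solder reel, 54 mm across, 35 mm tall, upright at the right: leave alone. Origin under its middle.

How it is judged:
On the way, in this order (a step that is already met when the one before it is completed fails the run):
1. the lid lies knob up on the bench, released (height (world z) of lid below 0.015 m and angle between lid's own z axis and vertical below 0.15 rad and horizontal distance between lid and drum_mouth above 0.13 m and contact force between lid and the fingers below 0.5 N and linear speed of lid below 0.03 m/s), for 0.2 s.
2. every coil holder is in the drum (horizontal distance between each of coil_1, coil_2, coil_3, coil_4 and drum_floor below 0.072 m and z of coil_1 in the frame of drum_floor between -0.004 and 0.068 m and z of coil_2 in the frame of drum_floor between -0.004 and 0.068 m and z of coil_3 in the frame of drum_floor between -0.004 and 0.068 m and z of coil_4 in the frame of drum_floor between -0.004 and 0.068 m), for 0.2 s.
3. the lid is seated in the drum's mouth, released (horizontal distance between lid and drum_mouth below 0.009 m and z of lid in the frame of drum_mouth between -0.012 and -0.005 m and angle between lid's own z axis and vertical below 0.06 rad and contact force between lid and the fingers below 0.5 N and linear speed of lid below 0.03 m/s), for 0.2 s.
4. the crank wheel has been wound through its full turn to the end stop (value of joint wheel above 6.95 rad), for 0.1 s.
At the end, for the whole second after the job is handed in: Every coil holder present lies in the drum, below the lid; the lid sits in the mouth (within 9 mm of centre, its origin 5 to 12 mm below the mouth, tilted under 0.06 rad), released; the wheel stands at rest at its end stop (over 6.9 rad) (all of step 2 and horizontal distance between lid and drum_mouth below 0.009 m and z of lid in the frame of drum_mouth between -0.012 and -0.005 m and angle between lid's own z axis and vertical below 0.06 rad and value of joint wheel above 6.9 rad and velocity of joint wheel below 0.1 rad/s and linear speed of lid below 0.03 m/s); the robot touches nothing.
It fails at once if the wheel is wound (past 1.2 rad) while the lid is not on the drum (value of joint wheel above 1.2 rad and (horizontal distance between lid and drum_mouth above 0.015 m or z of lid in the frame of drum_mouth above 0.004 m)).
It fails at once if the tape measure or the solder reel is moved by more than 30 mm (distance of any of tape, reel from where it was at the start of the episode above 0.03 m).
Of coil_1, coil_2, coil_3, coil_4 only 3 to 4 are there at a start; the rules pass over those that are not, and their reading is None.
At some moment in a run one of coil_1, coil_2, coil_3, coil_4 may be knocked a few centimetres aside while the robot is not near it.
It also fails if it takes over 192 s, if anything falls off the work surface, if the arm or the gripper's body presses on something with over 40 N, if the wrist force passes 120 N, or if a joint passes its speed limit or range.

## Working session

There is one attempt and no reset: what is moved stays moved. The work goes in short steps, Python scripts to look and compute and a tool call to move; the robot and the scene stay as the last step left them, time stands still between calls to the robot, and variables do not carry over. Pictures are saved under pics/ and viewed, at most 14 in all, crops included, and the job is handed in when it is done.

Besides the shell and the picture viewer there is one more tool, called after "Request:" as name([rows], argument=value, ...), one row to a line, values as JSON. arm_command: Moves the arm, as the interface text tells. Its arguments: {"type":"object","properties":{"series":{"type":"array","items":{"type":"array","items":{"type":"number"}}},"grip_force":{"type":"number"}},"required":["series"]}

```bash
mkdir -p pics; cat > h.py <<'E'
import numpy as np, cv2
from cell import arm, grab_frame, close_job
from scipy.spatial.transform import Rotation as R
def ray(f,px,st=None):
    K=np.array([[f['fx'],0,f['cx']],[0,f['fy'],f['cy']],[0,0,1]])
    d=np.linalg.inv(K)@[px[0],px[1],1]
    if 'hand_eye' in f:
        H=np.array(f['hand_eye']); Rt=R.from_rotvec(st['orientation']).as_matrix()
        return Rt@H[:3,3]+np.array(st['ee_pos']), Rt@H[:3,:3]@d
    Rc=R.from_rotvec(np.ravel(f['rvec'])).as_matrix()
    return -Rc.T@np.ravel(f['tvec']), Rc.T@d
def onz(f,px,z,st=None):
    o,d=ray(f,px,st); return o+d*(z-o[2])/d[2]
def proj(f,P):
    K=np.array([[f['fx'],0,f['cx']],[0,f['fy'],f['cy']],[0,0,1]])
    return cv2.projectPoints(np.float64(P).reshape(-1,1,3),np.float64(f['rvec']),np.float64(f['tvec']),K,None)[0].reshape(-1,2)
def save(name,fn):
    import pickle
    st=arm.state(); f=grab_frame(name); cv2.imwrite('pics/'+fn+'.png',f['color']); pickle.dump((st,f),open('pics/'+fn+'.pkl','wb')); return st,f
def load(fn):
    import pickle; return pickle.load(open('pics/'+fn+'.pkl','rb'))
E
python3 - <<'E'
from h import *
st,f=save('top','t0'); save('scene','s0')
print(st); print(ray(f,(320,200)))
E
```

```text
{'time_s': 0.0, 'joint_positions': array([ 1.29298835e+00,  4.23855179e-01,  1.63071130e+00,  1.38431643e-05,
        1.08863037e+00, -1.89773263e-02]), 'dq': array([-6.45829693e-04,  7.44096758e-05, -1.54501223e-03, -1.81529292e-03,
       -1.26502964e-03,  1.92599975e-03]), 'joint_efforts': array([-3.49872234e-04, -5.44612670e+01, -2.73680806e+01,  6.44295802e-02,
        2.24564545e-02, -1.48402714e-04]), 'ee_pos': array([0.15977311, 0.60365311, 0.23588438]), 'orientation': array([-4.05414009e-01, -3.11507164e+00,  2.48911264e-03]), 'force': array([-0.08641763, -0.06121323, -0.30136321]), 'ft_torque': array([-0.00037099,  0.01523357, -0.07927787]), 'grasp_force': 0.0, 'width': 0.9958505043580848}
(array([0.49068479, 0.16137793, 0.92693237]), array([ 0.11679551,  0.04267243, -0.99225232]))
```

View pics/t0.png

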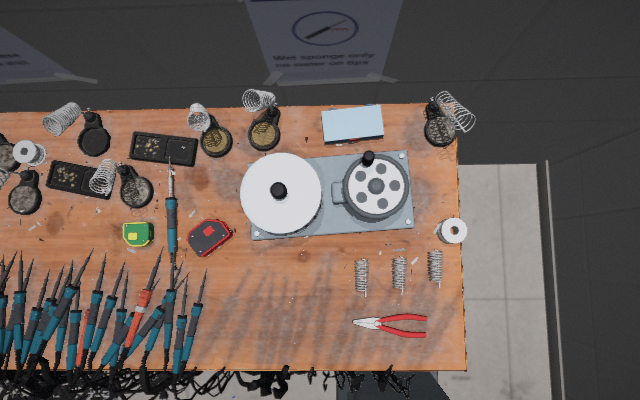

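View pics/s0.png

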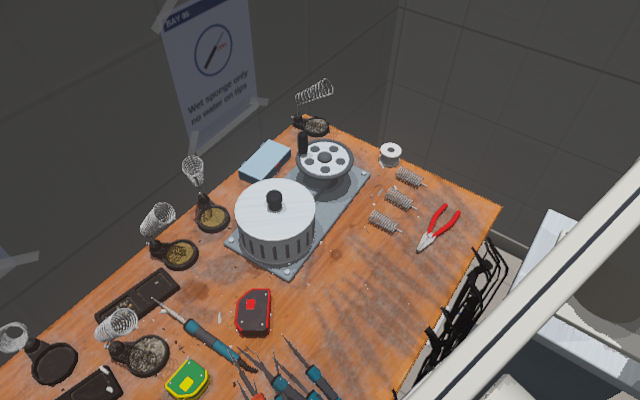

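The top picture shows three loose coils at (361,276), (399,273) and (435,268). The lid knob is at (278,190), the grip at (368,158), the reel at (454,231) and the tape at (209,237).

```bash
python3 - <<'E'
from h import *
st,f=load('t0'); _,s=load('s0')
for n,px,z in [('knob',(278,190),.14),('lidc',(281,193),.104),('hubtop',(376,186),.09),('grip',(368,156),.143),('c1',(361,276),.02),('c2',(399,273),.02),('c3',(435,268),.02),('reel',(454,231),.035),('tape',(209,237),.03),('base1',(257,234),.02),('base2',(408,226),.02),('tl',(170,105),0),('br',(466,370),0)]:
    p=onz(f,px,z); print(n,px,p.round(4),proj(s,p).round(0))
im=f['color']
cv2.imwrite('pics/t0c.png',cv2.resize(im[230:310,335:475],None,fx=5.5,fy=5.5,interpolation=cv2.INTER_CUBIC))
cv2.imwrite('pics/t0d.png',cv2.resize(im[140:245,235:425],None,fx=4,fy=4,interpolation=cv2.INTER_CUBIC))
E
```

```text
knob (278, 190) [0.6033 0.2741 0.14  ] [[274. 193.]]
lidc (281, 193) [0.6024 0.2733 0.104 ] [[276. 205.]]
hubtop (376, 186) [0.6156 0.086  0.09  ] [[325. 155.]]
grip (368, 156) [0.6647 0.1044 0.143 ] [[302. 133.]]
c1 (361, 276) [0.4355 0.1156 0.02  ] [[383. 220.]]
c2 (399, 273) [0.4412 0.036  0.02  ] [[399. 196.]]
c3 (435, 268) [ 0.451  -0.0391  0.02  ] [[410. 176.]]
reel (454, 231) [ 0.5271 -0.0777  0.035 ] [[391. 149.]]
tape (209, 237) [0.5202 0.4372 0.03  ] [[256. 306.]]
base1 (257, 234) [0.5259 0.3363 0.02  ] [[288. 269.]]
base2 (408, 226) [0.5394 0.0142 0.02  ] [[367. 173.]]
tl (170, 105) [0.8236 0.5432 0.    ] [[110. 270.]]
br (466, 370) [ 0.2403 -0.099   0.    ] [[501. 206.]]
```

View pics/t0c.png

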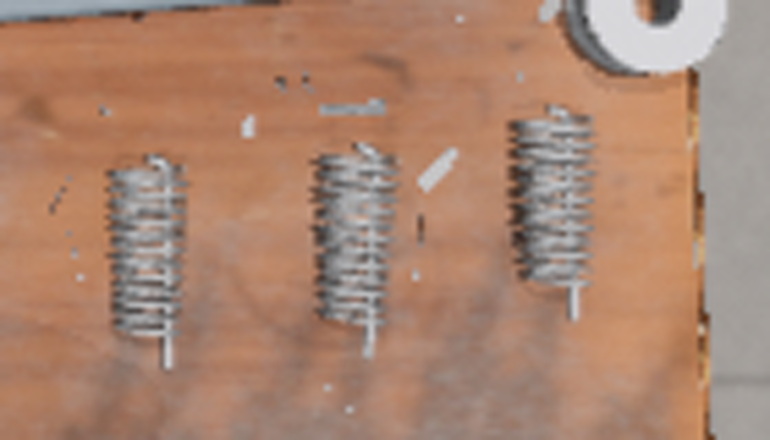

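View pics/t0d.png

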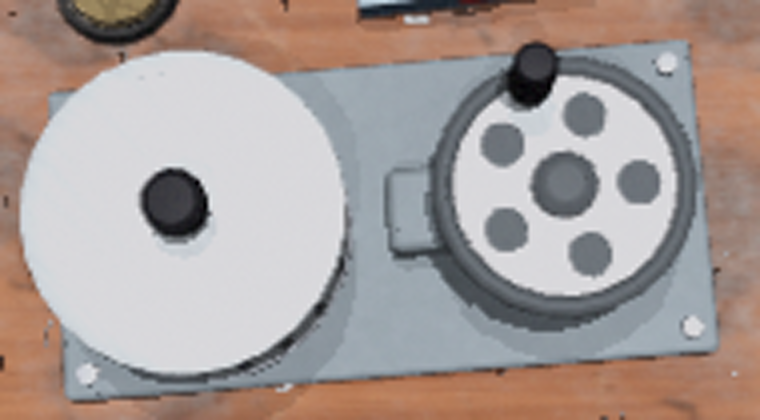

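```bash
cat >> h.py <<'E'
def go(p,ydir=None):
    "tool-frame shift cm and turn deg from the present pose to p, tool down, tool y along ydir (deg from world y)"
    st=arm.state(); Rt=R.from_rotvec(st['orientation'])
    sh=Rt.inv().apply(np.array(p)-st['ee_pos'])*100
    print('shift cm',sh.round(2))
    if ydir is not None:
        a=np.radians(ydir); y=np.array([-np.sin(a),np.cos(a),0]); best=None
        for s in (1,-1):
            z=np.array([0,0,-1.]); M=np.column_stack([np.cross(s*y,z),s*y,z])
            rv=np.degrees((Rt.inv()*R.from_matrix(M)).as_rotvec())
            print('turn deg',rv.round(1))
E
python3 - <<'E'
from h import *
print(arm.finger_overhang); st=arm.state(); print(R.from_rotvec(st['orientation']).as_matrix().round(3))
f=load('t0')[1]; print(onz(f,(279.2,190),.14),onz(f,(369.5,155),.143),onz(f,(280.8,193.2),.104))
go([.603,.273,.236],0)
print(grab_frame('wrist')['hand_eye'])
E
```

```text
0.014
[[-0.967  0.256 -0.   ]
 [ 0.256  0.967 -0.001]
 [ 0.    -0.001 -1.   ]]
[0.60329641 0.27180945 0.14      ] [0.66657504 0.10151657 0.143     ] [0.60205735 0.2736905  0.104     ]
shift cm [-5.131e+01 -2.063e+01  3.000e-02]
turn deg [ -0.1  -0.  -14.8]
turn deg [-0.000e+00  1.000e-01  1.652e+02]
[[ 9.90675444e-05 -9.58463244e-01 -2.85216057e-01  7.80513048e-02]
 [ 9.99999908e-01 -2.38414769e-05  4.27460907e-04  1.19912618e-03]
 [-4.16505540e-04 -2.85216074e-01  9.58463154e-01 -1.47541878e-01]
 [ 0.00000000e+00  0.00000000e+00  0.00000000e+00  1.00000000e+00]]
```

Request:
arm_command([
  [-4.3, -1.7, 0, 0, 0, 0, 0],
  [-4.3, -1.7, 0, 0, 0, 0, 0],
  [-4.3, -1.7, 0, 0, 0, 0, 0],
  [-4.3, -1.7, 0, 0, 0, 0, 0],
  [-4.3, -1.7, 0, 0, 0, 0, 0],
  [-4.3, -1.7, 0, 0, 0, 0, 0],
  [-4.3, -1.7, 0, 0, 0, 0, 0],
  [-4.3, -1.7, 0, 0, 0, 0, 0],
  [-4.3, -1.7, 0, 0, 0, 0, 0],
  [-4.3, -1.7, 0, 0, 0, 0, 0],
])

```text
time_s: 1.15
ee_pos: [0.5333, 0.3283, 0.2365]
orientation: [-0.405, -3.115, 0.0]
force: [0.7, 0.9, 0.0]
width: 1.002
grasp_force: 0.0
```

Request:
arm_command([
  [-4.3, -1.7, 0, 0, 0, -7.4, 0],
  [-4.3, -1.7, 0, 0, 0, -7.4, 0],
  [0, 0, 0, 0, 0, 0, 0],
  [0, 0, 0, 0, 0, 0, 0],
])

```text
time_s: 1.55
ee_pos: [0.61, 0.2791, 0.2359]
orientation: [-0.006, -3.14, 0.0]
force: [-0.4, -0.6, -0.8]
width: 1.0
grasp_force: 0.0
```

```bash
python3 - <<'E'
from h import *
st,f=save('wrist','w1'); print(st['ee_pos'],st['time_s'],st['joint_positions']); go([.603,.273,.236],0)
E
```

```text
[0.60998918 0.27906427 0.23592384] 1.55 [ 4.11210983e-01  4.91513506e-01  1.52080210e+00  2.84524486e-04
  1.13048697e+00 -1.15584957e+00]
shift cm [ 0.61 -0.68  0.01]
turn deg [-0.  -0.1 -0.1]
turn deg [-1.000e-01  0.000e+00  1.799e+02]
```

View pics/w1.png

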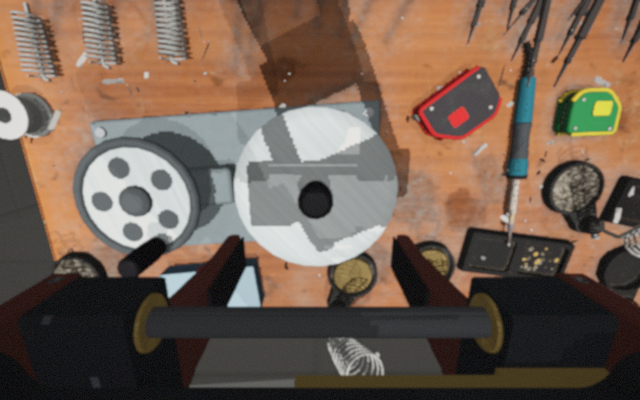

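The wrist view shows the knob at (316,200), the lid disc spanning about x 234–398, the hub at (136,201), the grip top at about (135,262), and the coils along the top edge.

```bash
python3 - <<'E'
from h import *
st,f=load('w1')
for n,p,z in [('knob',(316,200),.14),('lid',(316,187),.104),('hub',(136,201),.095),('c1',(170,30),.025),('c2',(99,33),.025),('c3',(34,46),.025),('grip',(130,266),.143)]: print(n,onz(f,p,z,st).round(4))
go([.6025,.272,.125],0)
E
```

```text
knob [0.6012 0.2786 0.14  ]
lid [0.5983 0.2784 0.104 ]
hub [0.6143 0.0956 0.095 ]
c1 [0.4428 0.1215 0.025 ]
c2 [0.4454 0.0444 0.025 ]
c3 [ 0.4578 -0.0293  0.025 ]
grip [0.6618 0.11   0.143 ]
shift cm [ 0.64 -0.78 11.11]
turn deg [-0.  -0.1 -0.1]
turn deg [-1.000e-01  0.000e+00  1.799e+02]
```

```bash
python3 - <<'E'
from h import *
st,f=save('wrist','w2'); print(st['ee_pos'],st['dq'].round(3))
g=load('w1')[1]['color']
print(cv2.phaseCorrelate(g[:230].mean(2),f['color'][:230].mean(2)))
im=cv2.cvtColor(f['color'],cv2.COLOR_BGR2GRAY)
m=(im[170:230,290:345]<45).astype('uint8'); n,l,s,c=cv2.connectedComponentsWithStats(m); k=1+s[1:,4].argmax(); p=c[k]+[290,170]; print(p,s[k],onz(f,p,.14,st))
t=load('t0')[1]; im=cv2.cvtColor(t['color'],cv2.COLOR_BGR2GRAY)
m=(im[175:205,262:295]<60).astype('uint8'); n,l,s,c=cv2.connectedComponentsWithStats(m); k=1+s[1:,4].argmax(); p=c[k]+[262,175]; print(p,s[k],onz(t,p,.135))
# triangulate the two knob rays
E
```

```text
[0.60910637 0.27980003 0.23604103] [ 0.025 -0.011  0.011 -0.001 -0.002 -0.002]
((-0.6381531189659313, 0.8054243689394838), 0.9792236544694208)
[314.33115468 200.63398693] [  8  13  33  36 918] [0.60090937 0.27792848 0.14      ]
[278.36170213 190.68085106] [  9   7  16  17 141] [0.60273532 0.27410125 0.135     ]
```

Request:
arm_command([
  [0.7, -0.4, 2, 0, 0, 0, 0],
  [0, 0, 3, 0, 0, 0, 0],
  [0, 0, 2.5, 0, 0, 0, 0],
  [0, 0, 2, 0, 0, 0, 0],
  [0, 0, 1, 0, 0, 0, 0],
  [0, 0, 0.6, 0, 0, 0, 0],
  [0, 0, 0, 0, 0, 0, 0],
  [0, 0, 0, 0, 0, 0, 0],
])

```text
time_s: 2.45
ee_pos: [0.6031, 0.2765, 0.1267]
orientation: [0.0, 3.14, 0.001]
force: [-0.8, 1.1, 0.4]
width: 1.0
grasp_force: 0.0
```

Request:
arm_command([
  [0, 0, 0, 0, 0, 0, 0.3],
  [0, 0, 0, 0, 0, 0, 0.5],
  [0, 0, 0, 0, 0, 0, 0.6],
  [0, 0, 0, 0, 0, 0, 0.7],
  [0, 0, 0, 0, 0, 0, 0.8],
  [0, 0, 0, 0, 0, 0, 1],
  [0, 0, 0, 0, 0, 0, 1],
  [0, 0, 0, 0, 0, 0, 1],
], grip_force=25)

```text
time_s: 3.25
ee_pos: [0.6028, 0.276, 0.1257]
orientation: [0.001, 3.142, 0.0]
force: [-0.1, 0.5, -0.3]
width: 0.359
grasp_force: 25.0
```

Request:
arm_command([
  [0, 0, -0.5, 0, 0, 0, 1],
  [0, 0, -1, 0, 0, 0, 1],
  [0, 0, -2, 0, 0, 0, 1],
  [0, 0, -2, 0, 0, 0, 1],
  [1.5, 0, 0, 0, 0, 0, 1],
  [3, -0.5, 0, 0, 0, 0, 1],
  [4, -0.5, 0, 0, 0, 0, 1],
  [4, -0.5, 0, 0, 0, 0, 1],
  [4, 0, 0, 0, 0, 0, 1],
  [2.5, 0, 0, 0, 0, 0, 1],
])

```text
time_s: 4.25
ee_pos: [0.41, 0.2604, 0.1812]
orientation: [-0.001, -3.141, 0.001]
force: [0.6, 0.5, -2.1]
width: 0.358
grasp_force: 25.0
```

Request:
arm_command([
  [1, 0, 0, 0, 0, 0, 1],
  [0, 0, 2, 0, 0, 0, 1],
  [0, 0, 3, 0, 0, 0, 1],
  [0, 0, 3, 0, 0, 0, 1],
  [0, 0, 2.5, 0, 0, 0, 1],
  [0, 0, 1.5, 0, 0, 0, 1],
  [0, 0, 1, 0, 0, 0, 1],
  [0, 0, 0.6, 0, 0, 0, 1],
  [0, 0, 0, 0, 0, 0, 1],
  [0, 0, 0, 0, 0, 0, 1],
])

```text
time_s: 5.25
ee_pos: [0.4034, 0.2613, 0.0452]
orientation: [0.001, 3.141, 0.001]
force: [0.5, -0.5, -2.1]
width: 0.36
grasp_force: 25.0
```

```bash
python3 - <<'E'
from h import *
st,f=save('top','t1'); print(st['ee_pos'],st['force'],st['width'])
E
```

```text
[0.40335187 0.26134308 0.04521518] [ 0.48416544 -0.45361557 -2.10532933] 0.36009361453237887
```

View pics/t1.png

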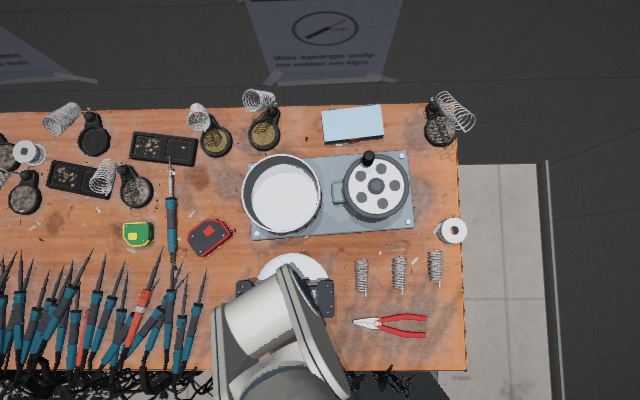

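The lid hangs clear of the tape and the coils. The drum is open, with its mouth centred at about (281,193).

Request:
arm_command([
  [0, 0, 0.5, 0, 0, 0, 1],
  [0, 0, 0.3, 0, 0, 0, 1],
  [0, 0, 0.15, 0, 0, 0, 1],
  [0, 0, 0, 0, 0, 0, 1],
  [0, 0, 0, 0, 0, 0, 1],
])

```text
time_s: 5.8
ee_pos: [0.4027, 0.2611, 0.0356]
orientation: [0.001, 3.142, 0.0]
force: [-2.1, -0.7, 4.7]
width: 0.36
grasp_force: 25.0
```

```bash
python3 - <<'E'
from h import *
t=load('t1')[1]; im=t['color'][140:245,235:335]
cv2.imwrite('pics/t1c.png',cv2.resize(im,None,fx=5.5,fy=5.5,interpolation=cv2.INTER_CUBIC))
E
```

```text
(no output)
```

View pics/t1c.png

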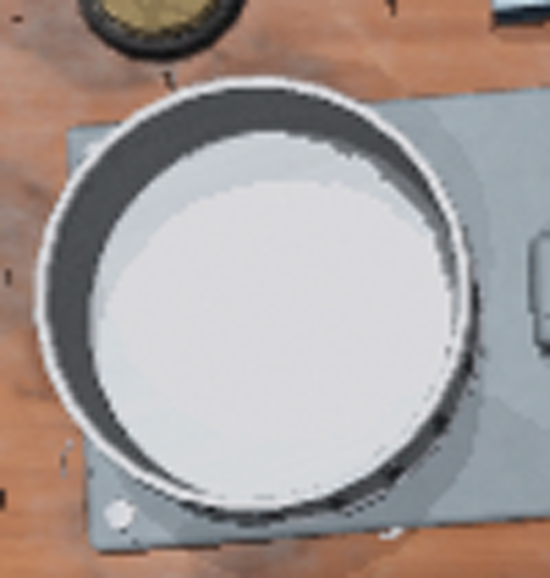

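The rim spans x 37–470 and y 77–512 in the crop, so its centre is at about (281.1,193.5) px.

Request:
arm_command([
  [0, 0, 0, 0, 0, 0, 0.5],
  [0, 0, 0, 0, 0, 0, 0.3],
  [0, 0, 0, 0, 0, 0, 0.3],
  [0, 0, 0, 0, 0, 0, 0.3],
  [0, 0, -2, 0, 0, 0, 0.3],
  [0, 0, -3, 0, 0, 0, 0.3],
  [0, 4, -4, 0, 0, 0, 0.3],
  [0, 0, -4, 0, 0, 0, 0.3],
  [0, 0, 0, 0, 0, 0, 0.3],
  [0, 0, 0, 0, 0, 0, 0.3],
])

```text
time_s: 6.8
ee_pos: [0.4029, 0.2966, 0.1611]
orientation: [0.0, 3.14, 0.002]
force: [-0.3, 0.2, -0.2]
width: 0.698
grasp_force: 0.0
```

```bash
python3 - <<'E'
from h import *
t=load('t1')[1]; print('mouth',onz(t,(281.1,193.5),.098))
for p in [(361.7,275.6),(399.6,273),(435.3,267)]: print(onz(t,p,.02))
st=arm.state(); print(st['ee_pos'],st['width'])
go([.4357,.1165,.165],0)
E
```

```text
mouth [0.60226223 0.27391225 0.098     ]
[0.43630612 0.11407741 0.02      ]
[0.44114868 0.03480017 0.02      ]
[ 0.45302189 -0.0397524   0.02      ]
[0.40294408 0.29663469 0.16112005] 0.6983414045041229
shift cm [ -3.28 -18.01  -0.4 ]
turn deg [ 0.1  0.1 -0. ]
turn deg [ 1.0e-01 -1.0e-01  1.8e+02]
```

Request:
arm_command([
  [0, -2, 0, 0, 0, 0, 0.3],
  [-0.5, -4, 0, 0, 0, 0, 0.3],
  [-0.7, -4, 0, 0, 0, 0, 0.3],
  [-0.7, -4, 0, 0, 0, 0, 0.3],
  [-0.7, -3, 0, 0, 0, 0, 0.3],
  [-0.7, -1, 0, 0, 0, 0, 0.3],
  [0, 0, 0, 0, 0, 0, 0.3],
  [0, 0, 0, 0, 0, 0, 0.3],
  [0, 0, 0, 0, 0, 0, 0.3],
])

```text
time_s: 7.7
ee_pos: [0.4352, 0.1173, 0.1601]
orientation: [0.001, -3.141, 0.0]
force: [0.4, 0.6, 0.1]
width: 0.697
grasp_force: 0.0
```

```bash
python3 - <<'E'
from h import *
st,f=save('wrist','w3'); print(st['ee_pos'])
E
```

```text
[0.43522978 0.11726895 0.16009926]
```

View pics/w3.png

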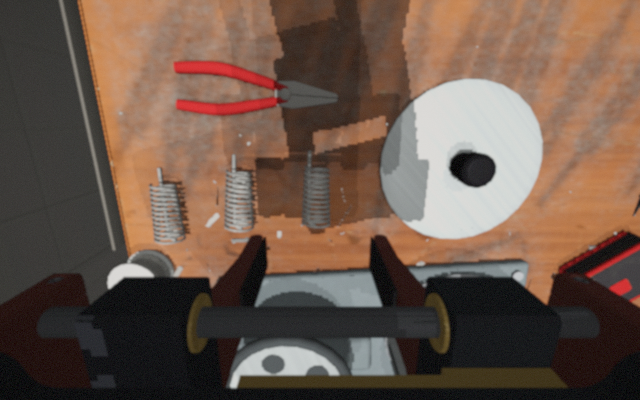

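Coil bodies in the wrist view are centred at (317,198), (239,201) and (167,212), with tails pointing toward the robot. The lid lies flat to the right with its knob at (473,169).

```bash
python3 - <<'E'
from h import *
st,f=load('w3')
for p in [(317,198),(239,201),(167,212)]: print(onz(f,p,.025,st).round(4))
print('axis c3',onz(f,(163,183),.03,st)-onz(f,(170,242),.03,st)); print('axis c2',onz(f,(239,171),.03,st)-onz(f,(240,230),.03,st)); print('axis c1',onz(f,(316,168),.03,st)-onz(f,(317,228),.03,st)); print('knob',onz(f,(473,166),.05,st))
go([.438,.118,.010],0)
E
```

```text
[0.4355 0.1176 0.025 ]
[0.4387 0.04   0.025 ]
[ 0.4502 -0.0333  0.025 ]
axis c3 [-0.06141752  0.00197819  0.        ]
axis c2 [-0.05995413  0.00350281  0.        ]
axis c1 [-0.06066756 -0.00093524  0.        ]
knob [0.39946106 0.25431386 0.05      ]
shift cm [-0.28  0.07 15.02]
turn deg [-0.  -0.   0.1]
turn deg [ 1.000e-01 -0.000e+00 -1.799e+02]
```

Request:
arm_command([
  [-0.1, 0, 3, 0, 0, 0, 0.3],
  [0, 0, 4, 0, 0, 0, 0.3],
  [0, 0, 3, 0, 0, 0, 0.3],
  [0, 0, 2, 0, 0, 0, 0.3],
  [0, 0, 1.4, 0, 0, 0, 0.3],
  [0, 0, 0.7, 0, 0, 0, 0.3],
  [0, 0, 0, 0, 0, 0, 0.4],
  [0, 0, 0, 0, 0, 0, 0.7],
  [0, 0, 0, 0, 0, 0, 1],
  [0, 0, 0, 0, 0, 0, 1],
], grip_force=15)

```text
time_s: 8.75
ee_pos: [0.4372, 0.1166, 0.0203]
orientation: [0.001, 3.14, 0.001]
force: [-1.0, 0.1, 0.2]
width: 0.375
grasp_force: 0.0
```

Request:
arm_command([
  [0, 0, 0, 0, 0, 0, 1],
  [0, 0, 0, 0, 0, 0, 1],
  [0, 0, 0, 0, 0, 0, 1],
  [0, 0, -1, 0, 0, 0, 1],
])

```text
time_s: 9.15
ee_pos: [0.4361, 0.1162, 0.0293]
orientation: [-0.001, -3.14, 0.001]
force: [-0.1, -0.9, -0.4]
width: 0.272
grasp_force: 15.0
```

Request:
arm_command([
  [0, 0, -3, 0, 0, 0, 1],
  [0, 0, -4, 0, 0, 0, 1],
  [0, 0, -4, 0, 0, 0, 1],
  [-2, 1.5, -2, 0, 0, 0, 1],
  [-4, 3, 0, 0, 0, 0, 1],
  [-4, 3, 0, 0, 0, 0, 1],
  [-4, 3, 0, 0, 0, 0, 1],
  [-3.1, 2.2, 0, 0, 0, 0, 1],
  [0, 0, 0, 0, 0, 0, 1],
  [0, 0, 0, 0, 0, 0, 1],
])

```text
time_s: 10.15
ee_pos: [0.6072, 0.2433, 0.1593]
orientation: [0.0, -3.14, 0.001]
force: [-0.1, 0.3, -0.4]
width: 0.274
grasp_force: 15.0
```

```bash
python3 - <<'E'
from h import *
print(arm.state()['width']);go([.607,.243,.072],0)
E
```

```text
0.27407306701750855
shift cm [ 0.01 -0.02  8.73]
turn deg [-0.  -0.1  0. ]
turn deg [ 1.0e-01 -1.0e-01 -1.8e+02]
```

Request:
arm_command([
  [0, 0, 3, 0, 0, 0, 1],
  [0, 0, 3, 0, 0, 0, 1],
  [0, 0, 2, 0, 0, 0, 1],
  [0, 0, 0.7, 0, 0, 0, 1],
  [0, 0, 0, 0, 0, 0, 1],
  [0, 0, 0, 0, 0, 0, 0.58],
  [0, 0, 0, 0, 0, 0, 0.58],
  [0, 0, 0, 0, 0, 0, 0.58],
  [0, 0, -2, 0, 0, 0, 0.58],
  [0, 0, -3, 0, 0, 0, 0.58],
])

```text
time_s: 11.15
ee_pos: [0.6066, 0.2429, 0.122]
orientation: [-0.001, -3.139, 0.002]
force: [0.6, 0.7, -0.3]
width: 0.421
grasp_force: 0.0
```

Request:
arm_command([
  [0, 0, -3, 0, 0, 0, 0.4],
  [0, 0, -2, 0, 0, 0, 0.3],
  [3, -4, 0, 0, 0, 0, 0.3],
  [3, -4, 0, 0, 0, 0, 0.3],
  [3, -4, 0, 0, 0, 0, 0.3],
  [3, -4, 0, 0, 0, 0, 0.3],
  [3, -3, 0, 0, 0, 0, 0.3],
  [1.7, -1.3, 0, 0, 0, 0, 0.3],
  [0, 0, 0, 0, 0, 0, 0.3],
  [0, 0, 0, 0, 0, 0, 0.3],
])

```text
time_s: 12.15
ee_pos: [0.4417, 0.0404, 0.1734]
orientation: [0.002, 3.139, 0.0]
force: [0.2, 0.3, -0.5]
width: 0.703
grasp_force: 0.0
```

```bash
python3 - <<'E'
from h import *
st,f=save('wrist','w4'); save('scene','s1'); print(st['ee_pos'],st['width'])
E
```

```text
[0.44165424 0.04043042 0.17338354] 0.7029317617382052
```

View pics/w4.png

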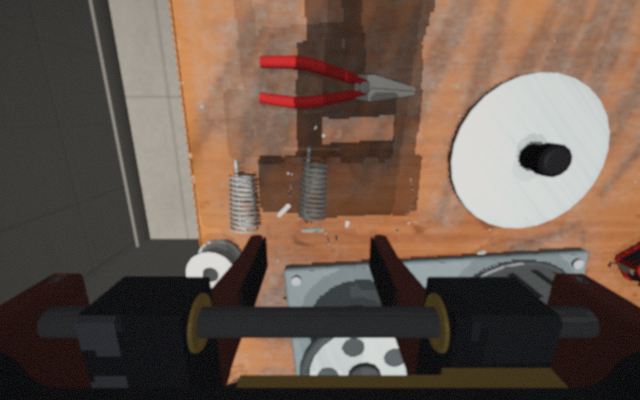

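Coil 2's body is at (314,191) between the fingers, and coil 3's is at (244,202). The first coil is gone from the bench.

```bash
python3 - <<'E'
from h import *
st,f=load('w4')
for p in [(314,191),(244,202)]: print(onz(f,p,.025,st).round(4))
go([.4395,.0395,.019],0)
E
```

```text
[0.4386 0.0377 0.025 ]
[ 0.4503 -0.0354  0.025 ]
shift cm [ 0.3  -0.15 15.41]
turn deg [0.  0.1 0. ]
turn deg [  -0.2    0.  -180. ]
```

Request:
arm_command([
  [0.3, -0.2, 3, 0, 0, 0, 0.3],
  [0, 0, 4, 0, 0, 0, 0.3],
  [0, 0, 4, 0, 0, 0, 0.3],
  [0, 0, 2.4, 0, 0, 0, 0.3],
  [0, 0, 1.4, 0, 0, 0, 0.3],
  [0, 0, 0.6, 0, 0, 0, 0.3],
  [0, 0, 0, 0, 0, 0, 0.4],
  [0, 0, 0, 0, 0, 0, 0.7],
  [0, 0, 0, 0, 0, 0, 1],
  [0, 0, 0, 0, 0, 0, 1],
])

```text
time_s: 13.25
ee_pos: [0.4383, 0.0385, 0.0193]
orientation: [0.001, 3.14, 0.0]
force: [-0.2, 0.1, -0.7]
width: 0.375
grasp_force: 0.0
```

Request:
arm_command([
  [0, 0, 0, 0, 0, 0, 1],
  [0, 0, 0, 0, 0, 0, 1],
  [0, 0, 0, 0, 0, 0, 1],
  [0, 0, -2, 0, 0, 0, 1],
  [0, 0, -4, 0, 0, 0, 1],
  [0, 0, -4, 0, 0, 0, 1],
  [0, 0, -4, 0, 0, 0, 1],
  [0, 0, 0, 0, 0, 0, 1],
])

```text
time_s: 14.05
ee_pos: [0.4406, 0.0385, 0.163]
orientation: [0.001, 3.133, 0.001]
force: [0.3, 0.7, -0.3]
width: 0.274
grasp_force: 14.6
```

```bash
python3 - <<'E'
from h import *
print(arm.state()['width'],arm.state()['ee_pos']);go([.607,.309,.16],0)
E
```

```text
0.27361786800602456 [0.44059243 0.03853847 0.16299486]
shift cm [-16.62  27.06   0.46]
turn deg [ 0.   0.5 -0. ]
turn deg [  0.8  -0.  180. ]
```

Request:
arm_command([
  [-1, 3, 0, 0, 0, 0, 1],
  [-2, 4, 0, 0, 0, 0, 1],
  [-2.5, 4, 0, 0, 0, 0, 1],
  [-2.5, 4, 0, 0, 0, 0, 1],
  [-2.5, 4, 0, 0, 0, 0, 1],
  [-2.5, 4, 0, 0, 0, 0, 1],
  [-2.5, 3, 0, 0, 0, 0, 1],
  [-1.1, 1.1, 0, 0, 0, 0, 1],
  [0, 0, 0, 0, 0, 0, 1],
  [0, 0, 0, 0, 0, 0, 1],
])

```text
time_s: 15.05
ee_pos: [0.6026, 0.3085, 0.157]
orientation: [-0.001, -3.139, 0.002]
force: [0.4, 0.2, -0.6]
width: 0.277
grasp_force: 14.6
```

```bash
python3 - <<'E'
from h import *
print(arm.state()['width'],arm.state()['ee_pos']);go([.607,.309,.072],0)
E
```

```text
0.2765807710527776 [0.60255992 0.30854742 0.15699786]
shift cm [-0.46  0.06  8.5 ]
turn deg [-0.1 -0.1 -0. ]
turn deg [-2.0e-01  1.0e-01  1.8e+02]
```

Request:
arm_command([
  [-0.4, 0, 2, 0, 0, 0, 1],
  [0, 0, 3, 0, 0, 0, 1],
  [0, 0, 2.5, 0, 0, 0, 1],
  [0, 0, 0.9, 0, 0, 0, 1],
  [0, 0, 0, 0, 0, 0, 1],
  [0, 0, 0, 0, 0, 0, 0.58],
  [0, 0, 0, 0, 0, 0, 0.58],
  [0, 0, 0, 0, 0, 0, 0.58],
  [0, 0, -2, 0, 0, 0, 0.58],
  [0, 0, -3, 0, 0, 0, 0.58],
])

```text
time_s: 16.05
ee_pos: [0.6068, 0.3089, 0.124]
orientation: [-0.001, -3.139, 0.002]
force: [0.6, -0.3, 0.5]
width: 0.422
grasp_force: 0.0
```

Request:
arm_command([
  [0, 0, -3, 0, 0, 0, 0.4],
  [0, 0, -2, 0, 0, 0, 0.3],
  [2, -4, 0, 0, 0, 0, 0.3],
  [2, -4, 0, 0, 0, 0, 0.3],
  [2, -4, 0, 0, 0, 0, 0.3],
  [2, -4.3, 0, 0, 0, 0, 0.3],
  [2, -4.3, 0, 0, 0, 0, 0.3],
  [2, -4.3, 0, 0, 0, 0, 0.3],
  [2, -4.3, 0, 0, 0, 0, 0.3],
  [1.2, -4, 0, 0, 0, 0, 0.3],
])

```text
time_s: 17.05
ee_pos: [0.4543, -0.0241, 0.1754]
orientation: [0.0, 3.14, -0.0]
force: [-0.6, -0.9, 0.6]
width: 0.701
grasp_force: 0.0
```

Request:
arm_command([
  [0, -1, 0, 0, 0, 0, 0.3],
  [0, 0, 0, 0, 0, 0, 0.3],
  [0, 0, 0, 0, 0, 0, 0.3],
])

```text
time_s: 17.35
ee_pos: [0.4565, -0.0322, 0.1751]
orientation: [0.001, 3.14, 0.0]
force: [-0.1, -0.4, -1.0]
width: 0.695
grasp_force: 0.0
```

```bash
python3 - <<'E'
from h import *
st,f=save('wrist','w5'); save('top','t2'); print(st['ee_pos'],st['width'])
E
```

```text
[ 0.45653582 -0.03218308  0.17509258] 0.695460705615071
```

View pics/w5.png

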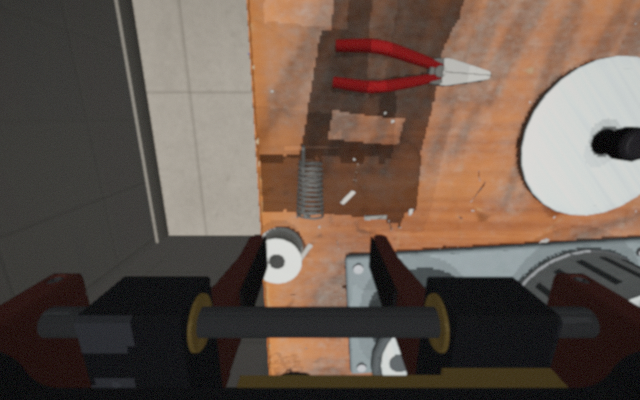

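Coil 3's body is at (311,189), and the reel sits well ahead of the left finger.

```bash
python3 - <<'E'
from h import *
st,f=load('w5')
p=onz(f,(311,189),.025,st); print(p); go([p[0]+.001,p[1]+.0005,.019],0)
E
```

```text
[ 0.45165758 -0.03809436  0.025     ]
shift cm [ 0.37 -0.6  15.57]
turn deg [0. 0. 0.]
turn deg [-1.0e-01  0.0e+00 -1.8e+02]
```

Request:
arm_command([
  [0.4, -0.5, 3, 0, 0, 0, 0.3],
  [0, 0, 4, 0, 0, 0, 0.3],
  [0, 0, 4, 0, 0, 0, 0.3],
  [0, 0, 2.5, 0, 0, 0, 0.3],
  [0, 0, 1.5, 0, 0, 0, 0.3],
  [0, 0, 0.6, 0, 0, 0, 0.3],
  [0, 0, 0, 0, 0, 0, 0.4],
  [0, 0, 0, 0, 0, 0, 0.7],
  [0, 0, 0, 0, 0, 0, 1],
  [0, 0, 0, 0, 0, 0, 1],
])

```text
time_s: 18.45
ee_pos: [0.4522, -0.0376, 0.0194]
orientation: [0.001, 3.14, -0.0]
force: [0.3, -0.4, 0.8]
width: 0.373
grasp_force: 0.0
```

Request:
arm_command([
  [0, 0, 0, 0, 0, 0, 1],
  [0, 0, 0, 0, 0, 0, 1],
  [0, 0, 0, 0, 0, 0, 1],
  [0, 0, -2, 0, 0, 0, 1],
  [0, 0, -4, 0, 0, 0, 1],
  [0, 0, -4, 0, 0, 0, 1],
  [0, 0, -4, 0, 0, 0, 1],
  [0, 0, 0, 0, 0, 0, 1],
])

```text
time_s: 19.25
ee_pos: [0.4546, -0.038, 0.1631]
orientation: [0.001, 3.133, -0.002]
force: [-0.4, -1.0, -0.1]
width: 0.272
grasp_force: 15.0
```

```bash
python3 - <<'E'
from h import *
print(arm.state()['width'],arm.state()['ee_pos']);go([.607,.276,.16],0)
t=load('t2')[1]['color']
cv2.imwrite('pics/t2c.png',cv2.resize(t[140:300,235:475],None,fx=3.3,fy=3.3,interpolation=cv2.INTER_CUBIC))
E
```

```text
0.2720313489393511 [ 0.45455477 -0.03799225  0.16306987]
shift cm [-15.22  31.41   0.41]
turn deg [-0.1  0.5 -0. ]
turn deg [8.0e-01 1.0e-01 1.8e+02]
```

View pics/t2c.png

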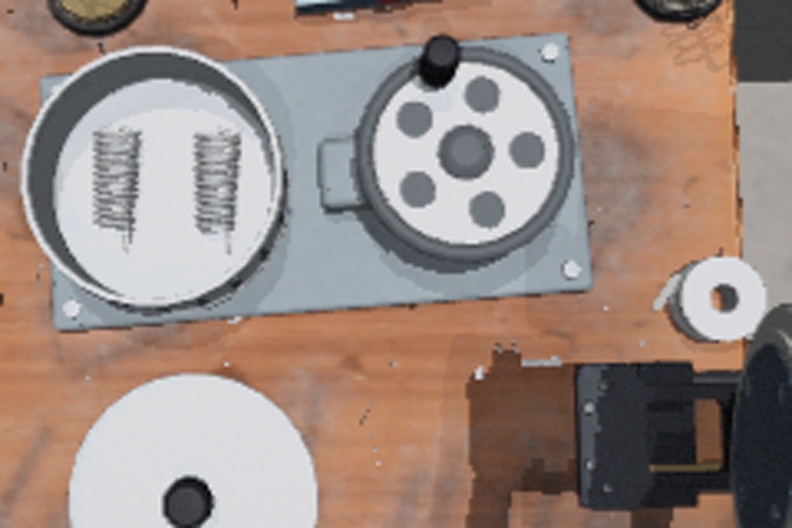

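Both coils lie flat, side by side in the drum with room between them, and the reel is untouched. The third goes in the middle.

Request:
arm_command([
  [-1, 3, 0, 0, 0, 0, 1],
  [-2, 4, 0, 0, 0, 0, 1],
  [-2, 4, 0, 0, 0, 0, 1],
  [-2, 4, 0, 0, 0, 0, 1],
  [-2, 4, 0, 0, 0, 0, 1],
  [-2, 4, 0, 0, 0, 0, 1],
  [-2, 4, 0, 0, 0, 0, 1],
  [-1.5, 3, 0, 0, 0, 0, 1],
  [-1, 1.4, 0, 0, 0, 0, 1],
  [0, 0, 0, 0, 0, 0, 1],
])

```text
time_s: 20.25
ee_pos: [0.6071, 0.2781, 0.157]
orientation: [0.002, -3.141, -0.0]
force: [-0.1, -0.2, -0.2]
width: 0.274
grasp_force: 15.0
```

Request:
arm_command([
  [0, 0, 0, 0, 0, 0, 1],
])

```text
time_s: 20.35
ee_pos: [0.6057, 0.2757, 0.1571]
orientation: [-0.0, -3.139, 0.002]
force: [-1.0, -0.1, 0.4]
width: 0.267
grasp_force: 15.0
```

```bash
python3 - <<'E'
from h import *
print(arm.state()['width'],arm.state()['ee_pos']);go([.607,.276,.072],0)
E
```

```text
0.26749284770440557 [0.60574484 0.27573228 0.15711341]
shift cm [-0.14  0.04  8.51]
turn deg [-0.1 -0.1 -0. ]
turn deg [-2.0e-01  1.0e-01  1.8e+02]
```

Request:
arm_command([
  [-0.1, 0, 2, 0, 0, 0, 1],
  [0, 0, 3, 0, 0, 0, 1],
  [0, 0, 2.5, 0, 0, 0, 1],
  [0, 0, 0.9, 0, 0, 0, 1],
  [0, 0, 0, 0, 0, 0, 1],
  [0, 0, 0, 0, 0, 0, 0.58],
  [0, 0, 0, 0, 0, 0, 0.58],
  [0, 0, 0, 0, 0, 0, 0.58],
  [0, 0, -2, 0, 0, 0, 0.58],
  [0, 0, -3, 0, 0, 0, 0.58],
])

```text
time_s: 21.35
ee_pos: [0.6067, 0.2759, 0.1241]
orientation: [-0.001, -3.139, 0.002]
force: [0.6, 0.8, 0.4]
width: 0.422
grasp_force: 0.0
```

Request:
arm_command([
  [0, 0, -3, 0, 0, 0, 0.4],
  [0, 0, -2, 0, 0, 0, 0.3],
  [3, 0, 0, 0, 0, 0, 0.3],
  [4, -0.5, 0, 0, 0, 0, 0.3],
  [4, -0.5, 0, 0, 0, 0, 0.3],
  [4, -0.5, 0, 0, 0, 0, 0.3],
  [3.5, 0, 0, 0, 0, 0, 0.3],
  [1.8, 0, 0, 0, 0, 0, 0.3],
  [0, 0, 0, 0, 0, 0, 0.3],
  [0, 0, 0, 0, 0, 0, 0.3],
])

```text
time_s: 22.35
ee_pos: [0.4057, 0.262, 0.1755]
orientation: [-0.0, 3.139, 0.002]
force: [0.6, 0.3, -0.2]
width: 0.703
grasp_force: 0.0
```

```bash
python3 - <<'E'
from h import *
st,f=save('top','t3'); go([.4027,.2611,.0375],0)
cv2.imwrite('pics/t3c.png',cv2.resize(f['color'][140:300,235:475],None,fx=3.3,fy=3.3,interpolation=cv2.INTER_CUBIC))
E
```

```text
shift cm [ 0.38 -0.11 13.78]
turn deg [ 0.1  0.1 -0. ]
turn deg [ 2.0e-01 -1.0e-01  1.8e+02]
```

View pics/t3c.png

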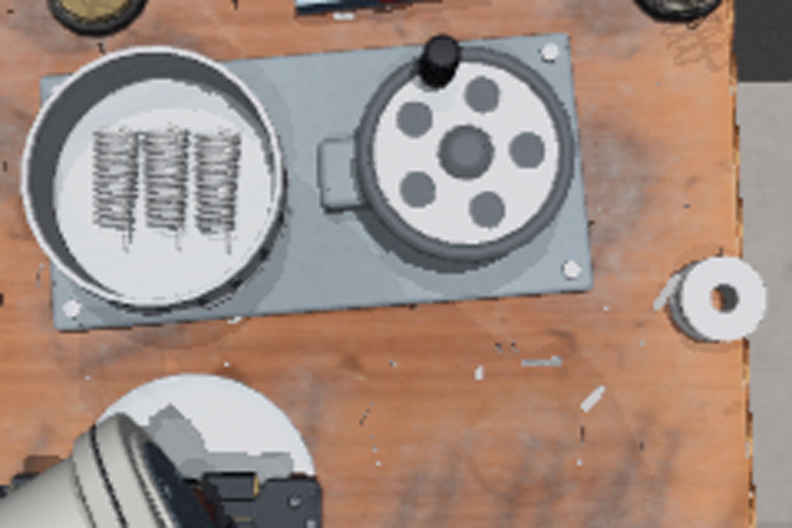

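All three coils lie flat in the drum and none is left on the bench. Next is the lid.

Request:
arm_command([
  [0.3, -0.1, 3, 0, 0, 0, 0.3],
  [0, 0, 4, 0, 0, 0, 0.3],
  [0, 0, 3, 0, 0, 0, 0.3],
  [0, 0, 2, 0, 0, 0, 0.3],
  [0, 0, 1.2, 0, 0, 0, 0.3],
  [0, 0, 0.6, 0, 0, 0, 0.3],
  [0, 0, 0, 0, 0, 0, 0.4],
  [0, 0, 0, 0, 0, 0, 0.5],
  [0, 0, 0, 0, 0, 0, 0.8],
  [0, 0, 0, 0, 0, 0, 1],
], grip_force=25)

```text
time_s: 23.4
ee_pos: [0.4022, 0.2607, 0.0373]
orientation: [0.001, 3.14, 0.001]
force: [0.8, 0.2, 0.3]
width: 0.374
grasp_force: 0.0
```

Request:
arm_command([
  [0, 0, 0, 0, 0, 0, 1],
  [0, 0, 0, 0, 0, 0, 1],
  [0, 0, 0, 0, 0, 0, 1],
])

```text
time_s: 23.7
ee_pos: [0.4023, 0.2608, 0.0373]
orientation: [0.001, 3.14, 0.001]
force: [-1.4, -0.3, 5.6]
width: 0.361
grasp_force: 25.0
```

Request:
arm_command([
  [0, 0, -1, 0, 0, 0, 1],
  [0, 0, -3, 0, 0, 0, 1],
  [0, 0, -4, 0, 0, 0, 1],
  [0, 0, -4, 0, 0, 0, 1],
  [0, 0, -2, 0, 0, 0, 1],
  [-3, 0, 0, 0, 0, 0, 1],
  [-4, 0.5, 0, 0, 0, 0, 1],
  [-4, 0.5, 0, 0, 0, 0, 1],
  [-4, 0.5, 0, 0, 0, 0, 1],
  [-3, 0, 0, 0, 0, 0, 1],
])

```text
time_s: 24.7
ee_pos: [0.5837, 0.2756, 0.177]
orientation: [0.001, 3.141, 0.001]
force: [0.2, 0.5, -1.7]
width: 0.358
grasp_force: 25.0
```

Request:
arm_command([
  [-1.5, 0, 0, 0, 0, 0, 1],
  [-0.5, 0, 0, 0, 0, 0, 1],
  [0, 0, 0, 0, 0, 0, 1],
  [0, 0, 0, 0, 0, 0, 1],
  [0, 0, 0, 0, 0, 0, 1],
])

```text
time_s: 25.2
ee_pos: [0.6006, 0.2753, 0.1766]
orientation: [0.0, -3.141, 0.0]
force: [0.5, -0.5, -1.5]
width: 0.359
grasp_force: 25.0
```

```bash
python3 - <<'E'
from h import *
for i in range(3): save('top','t4'); go([.6024,.2757,.1273],0)
f=load('t4')[1]
cv2.imwrite('pics/t4c.png',cv2.resize(f['color'][140:245,225:345],None,fx=5,fy=5,interpolation=cv2.INTER_CUBIC))
E
```

```text
shift cm [-0.16  0.03  4.94]
turn deg [-0. -0.  0.]
turn deg [   0.   -0. -180.]
shift cm [-0.14  0.03  4.94]
turn deg [-0. -0.  0.]
turn deg [   0.   -0. -180.]
shift cm [-0.12  0.03  4.94]
turn deg [-0. -0. -0.]
turn deg [ -0.   0. 180.]
```

Request:
arm_command([
  [-0.13, 0, 1, 0, 0, 0, 1],
  [0, 0, 1.5, 0, 0, 0, 1],
  [0, 0, 1, 0, 0, 0, 1],
  [0, 0, 0.5, 0, 0, 0, 1],
  [0, 0, 0.4, 0, 0, 0, 1],
  [0, 0, 0, 0, 0, 0, 1],
  [0, 0, 0, 0, 0, 0, 1],
])

```text
time_s: 26.05
ee_pos: [0.6032, 0.2754, 0.1327]
orientation: [0.001, 3.141, 0.0]
force: [0.1, -0.6, -2.1]
width: 0.36
grasp_force: 25.0
```

Request:
arm_command([
  [0, 0, 0.3, 0, 0, 0, 1],
  [0, 0, 0.2, 0, 0, 0, 1],
  [0, 0, 0, 0, 0, 0, 1],
  [0, 0, 0, 0, 0, 0, 1],
])

```text
time_s: 26.45
ee_pos: [0.6031, 0.2753, 0.1276]
orientation: [0.001, 3.142, 0.0]
force: [-0.2, 0.4, -2.4]
width: 0.358
grasp_force: 25.0
```

Request:
arm_command([
  [0, 0, 0.1, 0, 0, 0, 1],
  [0, 0, 0, 0, 0, 0, 0.55],
  [0, 0, 0, 0, 0, 0, 0.4],
  [0, 0, 0, 0, 0, 0, 0.3],
  [0, 0, 0, 0, 0, 0, 0.3],
  [0, 0, -2, 0, 0, 0, 0.3],
  [0, 0, -4, 0, 0, 0, 0.3],
  [0, 0, -4, 0, 0, 0, 0.3],
  [0, 0, 0, 0, 0, 0, 0.3],
  [0, 0, 0, 0, 0, 0, 0.3],
])

```text
time_s: 27.45
ee_pos: [0.6035, 0.2755, 0.2275]
orientation: [0.001, 3.14, 0.001]
force: [0.1, -0.0, -1.2]
width: 0.706
grasp_force: 0.0
```

```bash
python3 - <<'E'
from h import *
s,f=save('scene','s2')
st,w=save('wrist','w6')
cv2.imwrite('pics/s2c.png',np.hstack([cv2.resize(f['color'][100:290,200:390],(400,400),interpolation=cv2.INTER_CUBIC),cv2.resize(w['color'][60:280,60:440],(400,400))]))
t=load('t3')[1]
for z in (.143,): print(onz(t,(235+440/3.3,140+48/3.3),z))
print('hub',onz(t,(235+466/3.3,140+150/3.3),.095), st['ee_pos'])
E
```

```text
[0.66748266 0.10367581 0.143     ]
hub [0.61594344 0.08600601 0.095     ] [0.60263126 0.27513506 0.22605241]
```

View pics/s2c.png

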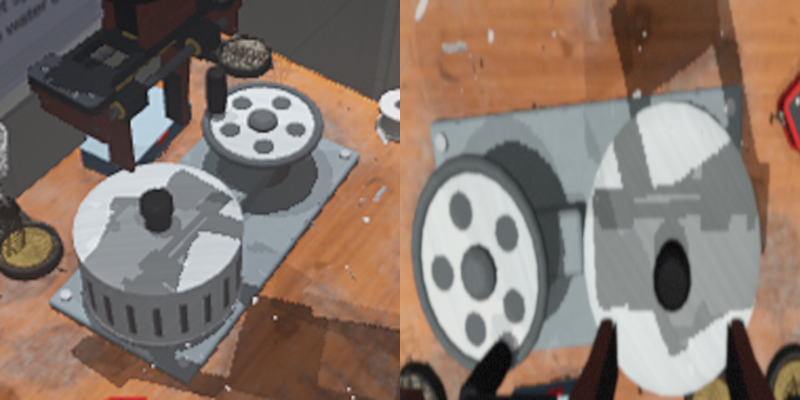

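The lid sits flush in the mouth, and the wheel is still near its start with the grip at about (.666,.104). Going to the grip.

Request:
arm_command([
  [-1, -3, 0, 0, 0, 0, 0],
  [-1.6, -4, 0, 0, 0, 0, 0],
  [-1.6, -4, 0, 0, 0, 0, 0],
  [-1.6, -4, 0, 0, 0, 0, 0],
  [-0.6, -2.1, 0, 0, 0, 0, 0],
  [0, 0, 0, 0, 0, 0, 0],
  [0, 0, 0, 0, 0, 0, 0],
], grip_force=10)

```text
time_s: 28.25
ee_pos: [0.6662, 0.104, 0.2248]
orientation: [-0.003, -3.139, 0.0]
force: [0.2, 0.5, -0.5]
width: 1.0
grasp_force: 0.0
```

```bash
python3 - <<'E'
from h import *
go([.666,.1045,.117],0)
E
```

```text
shift cm [-0.02  0.05 10.78]
turn deg [-0.  -0.2 -0.1]
turn deg [ -0.3   0.  179.9]
```

Request:
arm_command([
  [0, 0, 2, 0, 0, 0, 0],
  [0, 0, 3, 0, 0, 0, 0],
  [0, 0, 3, 0, 0, 0, 0],
  [0, 0, 1.8, 0, 0, 0, 0],
  [0, 0, 0.9, 0, 0, 0, 0],
  [0, 0, 0, 0, 0, 0, 0],
  [0, 0, 0, 0, 0, 0, 0],
])

```text
time_s: 28.95
ee_pos: [0.6673, 0.1051, 0.1201]
orientation: [-0.001, 3.141, 0.0]
force: [0.2, -0.0, -0.4]
width: 1.001
grasp_force: 0.0
```

Request:
arm_command([
  [0, 0, 0, 0, 0, 0, 0.4],
  [0, 0, 0, 0, 0, 0, 0.6],
  [0, 0, 0, 0, 0, 0, 0.7],
  [0, 0, 0, 0, 0, 0, 0.8],
  [0, 0, 0, 0, 0, 0, 1],
  [0, 0, 0, 0, 0, 0, 1],
  [0, 0, 0, 0, 0, 0, 1],
  [0, 0, 0, 0, 0, 0, 1],
])

```text
time_s: 29.75
ee_pos: [0.6669, 0.1043, 0.1195]
orientation: [-0.001, -3.141, 0.0]
force: [0.0, -1.3, 0.3]
width: 0.31
grasp_force: 0.0
```

```bash
cat > circ.py <<'E'
from h import *
import sys
C=np.array([.617,.0865]); r=.052
def rows(a0,n,step=12,start=None):
    "rows (tool cm) from angle a0 (deg), first row also makes up start error"
    p=C+r*np.array([np.cos(np.radians(a0)),np.sin(np.radians(a0))]) if start is None else start
    out=[]
    for i in range(1,n+1):
        a=np.radians(a0+step*i); q=C+r*np.array([np.cos(a),np.sin(a)])
        d=np.round((q-p)*[-100,100],2); out.append([float(d[0]),float(d[1]),0,0,0,0,1]); p=p+d*[-.01,.01]
    return out
def show():
    st=arm.state(); d=st['ee_pos'][:2]-C
    a=np.degrees(np.arctan2(d[1],d[0])); print('pos',st['ee_pos'].round(4),'r',np.hypot(*d).round(4),'ang',a.round(1),'F',st['force'].round(1),'w',st['width'],st['time_s'])
    return a
E
python3 - <<'E'
from circ import *
a=show(); print(rows(a,9))
E
```

```text
pos [0.6669 0.1043 0.1195] r 0.053 ang 19.6 F [ 0.  -1.3  0.3] w 0.30963810655245977 29.75
[[0.47, 0.98, 0, 0, 0, 0, 1], [0.66, 0.86, 0, 0, 0, 0, 1], [0.83, 0.71, 0, 0, 0, 0, 1], [0.96, 0.51, 0, 0, 0, 0, 1], [1.04, 0.31, 0, 0, 0, 0, 1], [1.08, 0.09, 0, 0, 0, 0, 1], [1.08, -0.15, 0, 0, 0, 0, 1], [1.02, -0.36, 0, 0, 0, 0, 1], [0.93, -0.57, 0, 0, 0, 0, 1]]
```

Not yet closed on the sleeve (23 mm would be a width of 0.26).

Request:
arm_command([
  [0, 0, 0, 0, 0, 0, 1],
  [0, 0, 0, 0, 0, 0, 1],
  [0, 0, 0, 0, 0, 0, 1],
])

```text
time_s: 30.05
ee_pos: [0.6669, 0.1042, 0.1195]
orientation: [-0.001, -3.141, 0.0]
force: [-0.2, -0.2, -0.5]
width: 0.261
grasp_force: 10.0
```

Request:
arm_command([
  [0.47, 0.98, 0, 0, 0, 0, 1],
  [0.66, 0.86, 0, 0, 0, 0, 1],
  [0.83, 0.71, 0, 0, 0, 0, 1],
  [0, 0, 0, 0, 0, 0, 1],
])

```text
time_s: 30.45
ee_pos: [0.6454, 0.1311, 0.1195]
orientation: [0.001, -3.139, -0.001]
force: [-0.9, -0.4, -0.1]
width: 0.255
grasp_force: 10.0
```

```bash
python3 - <<'E'
from circ import *
a=show(); print(arm.state()['grasp_force']); print(rows(19.6+36,9))
E
```

```text
pos [0.6454 0.1311 0.1195] r 0.0529 ang 57.5 F [-0.9 -0.4 -0.1] w 0.2548109652348039 30.45
9.999697655439377
[[0.96, 0.52, 0, 0, 0, 0, 1], [1.04, 0.3, 0, 0, 0, 0, 1], [1.08, 0.09, 0, 0, 0, 0, 1], [1.08, -0.15, 0, 0, 0, 0, 1], [1.02, -0.36, 0, 0, 0, 0, 1], [0.93, -0.57, 0, 0, 0, 0, 1], [0.79, -0.75, 0, 0, 0, 0, 1], [0.61, -0.9, 0, 0, 0, 0, 1], [0.42, -1.0, 0, 0, 0, 0, 1]]
```

Gripped on the sleeve, and forces are small. Continuing.

Request:
arm_command([
  [0.96, 0.52, 0, 0, 0, 0, 1],
  [1.04, 0.3, 0, 0, 0, 0, 1],
  [1.08, 0.09, 0, 0, 0, 0, 1],
  [1.08, -0.15, 0, 0, 0, 0, 1],
  [1.02, -0.36, 0, 0, 0, 0, 1],
  [0.93, -0.57, 0, 0, 0, 0, 1],
  [0.79, -0.75, 0, 0, 0, 0, 1],
  [0.61, -0.9, 0, 0, 0, 0, 1],
  [0.42, -1.0, 0, 0, 0, 0, 1],
  [0, 0, 0, 0, 0, 0, 1],
])

```text
time_s: 31.45
ee_pos: [0.5672, 0.0998, 0.1195]
orientation: [-0.002, -3.14, 0.002]
force: [-0.0, -1.4, -1.3]
width: 0.261
grasp_force: 10.0
```

```bash
python3 - <<'E'
from circ import *
a=show(); print(rows(a,9,start=arm.state()['ee_pos'][:2]))
E
```

```text
pos [0.5672 0.0998 0.1195] r 0.0515 ang 165.1 F [-0.  -1.4 -1.3] w 0.26109155473095397 31.45
[[0.21, -1.06, 0, 0, 0, 0, 1], [-0.06, -1.09, 0, 0, 0, 0, 1], [-0.28, -1.05, 0, 0, 0, 0, 1], [-0.49, -0.97, 0, 0, 0, 0, 1], [-0.69, -0.84, 0, 0, 0, 0, 1], [-0.85, -0.68, 0, 0, 0, 0, 1], [-0.97, -0.49, 0, 0, 0, 0, 1], [-1.05, -0.28, 0, 0, 0, 0, 1], [-1.08, -0.06, 0, 0, 0, 0, 1]]
```

Request:
arm_command([
  [0.21, -1.06, 0, 0, 0, 0, 1],
  [-0.06, -1.09, 0, 0, 0, 0, 1],
  [-0.28, -1.05, 0, 0, 0, 0, 1],
  [-0.49, -0.97, 0, 0, 0, 0, 1],
  [-0.69, -0.84, 0, 0, 0, 0, 1],
  [-0.85, -0.68, 0, 0, 0, 0, 1],
  [-0.97, -0.49, 0, 0, 0, 0, 1],
  [-1.05, -0.28, 0, 0, 0, 0, 1],
  [-1.08, -0.06, 0, 0, 0, 0, 1],
  [0, 0, 0, 0, 0, 0, 1],
])

```text
time_s: 32.45
ee_pos: [0.6236, 0.0356, 0.1197]
orientation: [0.001, 3.137, -0.001]
force: [1.7, -6.2, 2.3]
width: 0.26
grasp_force: 10.0
```

```bash
python3 - <<'E'
from circ import *
a=show(); print(rows(a,9,start=arm.state()['ee_pos'][:2]))
E
```

```text
pos [0.6236 0.0356 0.1197] r 0.0514 ang -82.6 F [ 1.7 -6.2  2.3] w 0.2598341629893961 32.45
[[-1.07, 0.19, 0, 0, 0, 0, 1], [-0.98, 0.46, 0, 0, 0, 0, 1], [-0.86, 0.67, 0, 0, 0, 0, 1], [-0.71, 0.82, 0, 0, 0, 0, 1], [-0.52, 0.95, 0, 0, 0, 0, 1], [-0.31, 1.05, 0, 0, 0, 0, 1], [-0.09, 1.08, 0, 0, 0, 0, 1], [0.14, 1.08, 0, 0, 0, 0, 1], [0.36, 1.02, 0, 0, 0, 0, 1]]
```

Request:
arm_command([
  [-1.07, 0.12, 0, 0, 0, 0, 1],
  [-0.98, 0.46, 0, 0, 0, 0, 1],
  [-0.86, 0.67, 0, 0, 0, 0, 1],
  [-0.71, 0.82, 0, 0, 0, 0, 1],
  [-0.52, 0.95, 0, 0, 0, 0, 1],
  [-0.31, 1.05, 0, 0, 0, 0, 1],
  [-0.09, 1.08, 0, 0, 0, 0, 1],
  [0.14, 1.08, 0, 0, 0, 0, 1],
  [0.36, 1.02, 0, 0, 0, 0, 1],
  [0, 0, 0, 0, 0, 0, 1],
])

```text
time_s: 33.45
ee_pos: [0.6634, 0.1116, 0.1197]
orientation: [-0.0, 3.136, 0.004]
force: [5.7, 4.6, -3.9]
width: 0.26
grasp_force: 10.0
```

```bash
python3 - <<'E'
from circ import *
a=show(); print(rows(a,9,step=6,start=arm.state()['ee_pos'][:2]))
E
```

```text
pos [0.6634 0.1116 0.1197] r 0.0527 ang 28.4 F [ 5.7  4.6 -3.9] w 0.2601783356262201 33.45
[[0.35, 0.43, 0, 0, 0, 0, 1], [0.33, 0.43, 0, 0, 0, 0, 1], [0.37, 0.4, 0, 0, 0, 0, 1], [0.42, 0.35, 0, 0, 0, 0, 1], [0.44, 0.31, 0, 0, 0, 0, 1], [0.48, 0.26, 0, 0, 0, 0, 1], [0.5, 0.21, 0, 0, 0, 0, 1], [0.53, 0.16, 0, 0, 0, 0, 1], [0.53, 0.1, 0, 0, 0, 0, 1]]
```

Request:
arm_command([
  [0.35, 0.43, 0, 0, 0, 0, 1],
  [0.33, 0.43, 0, 0, 0, 0, 1],
  [0.37, 0.4, 0, 0, 0, 0, 1],
  [0, 0, 0, 0, 0, 0, 1],
])

```text
time_s: 33.85
ee_pos: [0.6533, 0.1245, 0.1198]
orientation: [0.0, 3.135, 0.006]
force: [6.7, 8.9, -6.1]
width: 0.259
grasp_force: 10.0
```

Request:
arm_command([
  [0.42, 0.35, 0, 0, 0, 0, 1],
  [0, 0, 0, 0, 0, 0, 1],
])

```text
time_s: 34.05
ee_pos: [0.649, 0.1281, 0.1198]
orientation: [0.001, 3.135, 0.006]
force: [6.7, 9.5, -4.4]
width: 0.26
grasp_force: 10.0
```

Request:
arm_command([
  [0.44, 0.31, 0, 0, 0, 0, 1],
  [0, 0, 0, 0, 0, 0, 1],
])

```text
time_s: 34.25
ee_pos: [0.645, 0.1302, 0.1199]
orientation: [-0.0, 3.134, 0.004]
force: [7.7, 5.4, -5.0]
width: 0.256
grasp_force: 10.0
```

```bash
python3 - <<'E'
from circ import *
a=show(); print(rows(a,5,step=6,start=arm.state()['ee_pos'][:2]))
E
```

```text
pos [0.645  0.1302 0.1199] r 0.0519 ang 57.3 F [ 7.7  5.4 -5. ] w 0.2561701310909423 34.25
[[0.47, 0.28, 0, 0, 0, 0, 1], [0.49, 0.22, 0, 0, 0, 0, 1], [0.52, 0.16, 0, 0, 0, 0, 1], [0.54, 0.12, 0, 0, 0, 0, 1], [0.54, 0.05, 0, 0, 0, 0, 1]]
```

Request:
arm_command([
  [0.47, 0.28, 0, 0, 0, 0, 1],
  [0, 0, 0, 0, 0, 0, 1],
])

```text
time_s: 34.45
ee_pos: [0.6396, 0.1305, 0.1198]
orientation: [-0.001, 3.137, -0.002]
force: [6.3, -5.1, -0.5]
width: 0.257
grasp_force: 10.0
```

Request:
arm_command([
  [0.49, 0.22, 0, 0, 0, 0, 1],
  [0, 0, 0, 0, 0, 0, 1],
])

```text
time_s: 34.65
ee_pos: [0.6327, 0.1309, 0.1197]
orientation: [-0.0, 3.141, -0.006]
force: [-1.9, -14.8, 4.8]
width: 0.243
grasp_force: 9.9
```

```bash
python3 - <<'E'
from circ import *
a=show(); s,f=save('scene','s3'); t=save('top','t5')[1]
cv2.imwrite('pics/s3c.png',np.hstack([cv2.resize(f['color'][100:220,230:390],(400,300),interpolation=cv2.INTER_CUBIC),cv2.resize(t['color'][140:245,310:450],(400,300),interpolation=cv2.INTER_CUBIC)]))
E
```

```text
pos [0.6327 0.1309 0.1197] r 0.0471 ang 70.5 F [ -1.9 -14.8   4.8] w 0.24338936933905364 34.65
```

View pics/s3c.png

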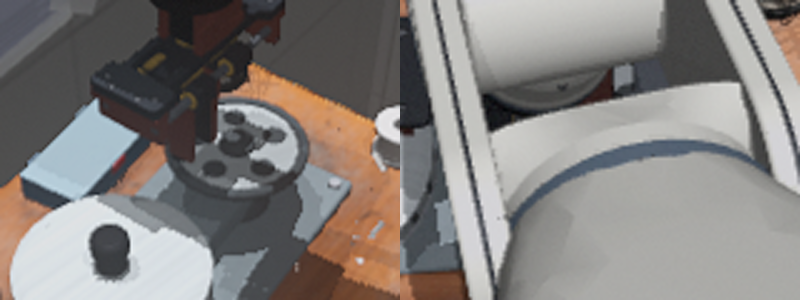

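The wheel met its stop: +y motion is blocked at y≈0.131 with 15 N, and the sleeve has started slipping toward the pads' edge. Releasing and then checking the wheel angle numerically.

Request:
arm_command([
  [0, 0, 0, 0, 0, 0, 0.5],
  [0, 0, 0, 0, 0, 0, 0.4],
  [0, 0, 0, 0, 0, 0, 0.4],
  [0, 0, 0, 0, 0, 0, 0.4],
  [0, 0, -2, 0, 0, 0, 0.4],
  [0, 0, -4, 0, 0, 0, 0.4],
  [0, 0, -4, 0, 0, 0, 0.4],
  [4, 0, -2, 0, 0, 0, 0.4],
  [5, 0, 0, 0, 0, 0, 0.4],
  [5, 0, 0, 0, 0, 0, 0.4],
])

```text
time_s: 35.75
ee_pos: [0.4914, 0.1335, 0.2402]
orientation: [0.001, 3.14, 0.001]
force: [-0.8, 0.7, 0.6]
width: 0.601
grasp_force: 0.0
```

Request:
arm_command([
  [5, -3, 0, 0, 0, 0, 0.4],
  [4, -4, 0, 0, 0, 0, 0.4],
  [0, -4, 0, 0, 0, 0, 0.4],
  [0, -4, 0, 0, 0, 0, 0.4],
  [0, 0, 0, 0, 0, 0, 0.4],
  [0, 0, 0, 0, 0, 0, 0.4],
])

```text
time_s: 36.35
ee_pos: [0.4142, -0.0082, 0.2397]
orientation: [0.005, 3.141, 0.001]
force: [0.4, 0.1, -0.3]
width: 0.601
grasp_force: 0.0
```

```bash
python3 - <<'E'
from h import *
f=save('top','t6')[1]; print(arm.state()['force'],arm.state()['ee_pos'])
for nm in ('t3','t6'):
    t=load(nm)[1]; im=cv2.cvtColor(t['color'],cv2.COLOR_BGR2GRAY)
    m=(im[145:225,335:412]<48).astype('uint8'); n,l,s,c=cv2.connectedComponentsWithStats(m)
    for k in range(1,n):
        if s[k,4]>30: p=c[k]+[335,145]; q=onz(t,p,.12); d=q[:2]-[.6165,.0845]; print(nm,p.round(1),s[k],q.round(4),np.hypot(*d).round(4),np.degrees(np.arctan2(d[1],d[0])).round(1))
E
```

```text
[ 0.43800291 -0.26228374 -0.18392955] [ 0.41423952 -0.00757147  0.23958997]
t3 [367.  159.7] [26  6 13 15 92] [0.6625 0.1048 0.12  ] 0.0503 23.8
t6 [353.7 170.3] [13 17 12 15 86] [0.6422 0.1307 0.12  ] 0.0529 60.9
```

```bash
python3 - <<'E'
from h import *
for nm in ('t0','t6'):
    t=load(nm)[1]; im=cv2.cvtColor(t['color'],cv2.COLOR_BGR2GRAY)
    m=(im[175:205,262:295]<60).astype('uint8'); n,l,s,c=cv2.connectedComponentsWithStats(m); k=1+s[1:,4].argmax(); p=c[k]+[262,175]; print(nm,p,s[k,4],onz(t,p,.135))
    m=(im[145:240,232:330]>200).astype('uint8'); print('lid top',cv2.boundingRect(m))
print(close_job())
E
```

```text
t0 [278.36170213 190.68085106] 141 [0.60273532 0.27410125 0.135     ]
lid top (8, 8, 81, 83)
t6 [278.8   190.088] 125 [0.60385509 0.27327096 0.135     ]
lid top (8, 7, 81, 84)
the job is handed in; nothing more can be done
None
```

I handed the job in, but `close_job()` gave no verdict: all three coil holders (only three were present) are in the drum, the lid is back in its mouth about 1 mm from where it started, and the crank is wound until it blocked. The gripper has let go and is clear; I never read the wheel angle directly, so the end stop rests on about 397° measured in the images plus the unknown start angle, and on the wheel blocking at about 15 N.

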